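Vent the coffee canister with its bayonet lid

TASK

The steel coffee-bean canister needs its gas let out: pick up its lid by the wooden handle, line it up with the white marks and lower it into the mouth until the black disc sits flat on the rim, then turn it clockwise (seen from above) to the yellow marks, halfway to the red ones, and never so far that it clicks locked at red. A spring turns the lid back when it is let go, so finish still gripping the handle and holding the lid steady, seated and pointing at the yellow marks. Leave the pepper mill, salt shaker and toothpick pot where they stand.

Things in the scene. Friction and masses are not known exactly. Their poses are not given: they have to be found in the camera images.
- canister: upright stainless canister, 94 mm across the rim, 100 mm tall, fixed to the worktop; origin at the centre of its underside, z up. Its round mouth has two entry slots at its own +x and -x, in line with the two white rim marks. Yellow marks lie 45 and red marks 90 degrees clockwise (seen from above) of the white ones, also in pairs across the rim.
- mouth (a point): centre of the mouth (radius 24.5 mm), level with the rim's top, 100 mm above the worktop; axes as the canister's. A ledge 8 mm thick rings the mouth, with the lugs' track below it. Counter-clockwise of white the lid is stopped within about 12 degrees.
- slot (a point): outer end of the +x entry slot at rim height, 30 mm from the axis; the slots are 16 mm wide at the mouth and reach out to 30 mm radius; the other lies across the mouth, at -x. A lid entering up to 5 degrees askew still drops in.
- half_mark (a point): one of the two yellow marks on the rim, 42 mm from the axis; the lid's pointer must end here or at the one across the rim. Past the first 8 degrees or so a spring resists, about 0.04 N m at first and 0.08 N m here, and turns the lid back when let go. From about 56 degrees the lugs meet the lock catch.
- lid: loose bayonet lid, 58 mm tall, about 120 g, standing on its plug; origin at the centre of the plug's underside, z up. Grey plug 44 mm across and 20 mm long; two lugs at its lower end at its own +x and -x (10 mm wide, 8 mm tall, reaching 28 mm from the axis). Half a turn apart it is the same. Fully seated, the disc rests on the rim and the origin is 80 mm above the canister's.
- lid_handle (a point): centre of the lid's light wooden bar handle, 42 mm above the lid's origin: 50 mm long along the lid's x, 18 mm wide, from 26 to 58 mm above the origin. Below it is the black disc, 72 mm across, from 20 to 26 mm height, with white pointer lines at +x and -x
- shutter (a joint): turn of the spring shutter that the lugs push in the canister, rad: 0 at rest, grows clockwise with the lid. It stays 0 over the lid's first 8 degrees or so from white, then follows; about 0.65 with the lid at yellow, about 1.0 as the lid clicks past the catch, 1.41 at the stop
- pepper_mill: dark wooden pepper mill, 58 mm across, 163 mm tall, bystander; origin at the centre of its underside
- salt_shaker: glass salt shaker, 44 mm across, 90 mm tall, bystander; origin at the centre of its underside
- toothpicks: green pot of toothpicks, 38 mm across, 72 mm tall, bystander; origin at the centre of its underside
Things that resemble listed ones, but are neither listed nor needed, are in the scene too. Leave any green or orange look-alike of the lid alone.

How it is judged:
On the way, in this order (a step that is already met when the one before it is completed fails the run):
1. the lid is lifted clear of the worktop in the gripper (height (world z) of lid above 0.03 m and contact force between the fingers and lid above 1 N), for 0.1 s.
2. the lid is seated flat in the mouth with its lugs through the slots (z of lid in the frame of canister between 0.076 and 0.083 m and horizontal distance between lid and canister below 0.005 m and angle between lid's own z axis and vertical below 0.07 rad and angle between the x axis of lid and the x axis of canister, either way round below 0.3 rad).
At the end, for the whole second after the job is handed in: the lid sits in the mouth (origin 76 to 83 mm above the canister's, within 5 mm of its axis, tilted under 4 degrees), is turned clockwise to 45 degrees within about 10.5 degrees (0.60 to 0.97 rad from the white marks, shutter 0.40 to 0.90 rad), is still, and the fingers still grip it (over 2 N) (z of lid in the frame of canister between 0.076 and 0.083 m and horizontal distance between lid and canister below 0.005 m and angle between lid's own z axis and vertical below 0.07 rad and angle between the x axis of lid and the x axis of canister, either way round between 0.6 and 0.97 rad and value of joint shutter between 0.4 and 0.9 rad and contact force between the fingers and lid above 2 N and angular speed of lid below 0.15 rad/s and linear speed of lid below 0.02 m/s); the arm keeps its last pose, push and grip.
It fails at once if the lid is turned into its lock click (value of joint shutter above 1 rad).
It fails at once if the pepper mill is pushed away (25 mm) or tipped (distance of pepper_mill from where it was at the start of the episode above 0.025 m or angle between pepper_mill's own z axis and vertical above 0.3 rad).
It fails at once if the salt shaker is pushed away (25 mm) or tipped (distance of salt_shaker from where it was at the start of the episode above 0.025 m or angle between salt_shaker's own z axis and vertical above 0.3 rad).
It fails at once if the toothpick pot is pushed away (25 mm) or tipped (distance of toothpicks from where it was at the start of the episode above 0.025 m or angle between toothpicks's own z axis and vertical above 0.3 rad).
It also fails if it takes over 38 s, if anything falls off the work surface, if the arm or the gripper's body presses on something with over 40 N, if the wrist force passes 120 N, or if a joint passes its speed limit or range.

ROBOT

A 6-joint arm with a two-finger parallel gripper is mounted at the origin on the work surface; the furniture and walls round the work are solid. World frame = base frame: x ahead of the robot, y to its left, z up, the work surface at z = 0. Lengths are in m, angles in rad, forces in N, time in s.
With the tool pointing down it reaches from about 0.275 to 0.825 m from the base axis. Payload 4.9 kg.
Tool frame: the origin (TCP) lies midway between the tips of the shut fingers; the grasp point (between the pads) lies 19 mm behind it; z points along the fingers, y is the line along which they close (so a half turn about z gives the same grasp; the last joint's range is limited). The gripper opens to 85 mm and grips with 20 to 120 N. Pads are 22 mm wide; open, the fingers measure 114 mm over their backs; the gripper's body (76 mm by 85 mm) begins 54 mm behind the grasp point. The pads swing forward as they close: fully open they stand 13 mm farther back than shut.
Start: joints at [-1.359, 0.326, -0.193, 1.052, 0, 1.437], TCP at [0.186, -0.517, 0.231] pointing down, gripper open.
Joint ranges: [-2.65, 2.65], [-0.97, 1.79], [-1.3, 1.35], [-1.93, 2.1], [-1.47, 1.37], [-3.14, 3.14]. Speed limits (rad/s): [2.57, 2.57, 3.14, 3.14, 3.14, 3.14].

INTERFACE

Orientations are given as a unit quaternion [w, x, y, z].
In Python, from station import status, viewer, close_job gives the robot as it stands.
- The arm moves only by the tool jog_arm, called after "Emit:" as name([rows], argument=value, ...), one row to a line, values as JSON. Schema: {"type":"object","properties":{"moves":{"type":"array","items":{"type":"array","items":{"type":"array","items":{"type":"number"},"minItems":4,"maxItems":4},"minItems":1,"maxItems":20},"minItems":1,"maxItems":1},"finger_gap":{"type":"number"},"grip_n":{"type":"number"},"only":{"type":"string"},"quiet":{"type":"boolean"},"lines":{"type":"string"}},"required":["moves"],"additionalProperties":false}. moves is a list that holds a single list of rows (three levels of brackets), with 1 to 20 rows, each of 4 numbers: dx, dy, dz in m, then a turn about the tool's z in rad; each row is the pose to reach, as a shift and turn from the pose commanded when the call began, along the tool's axes at that moment; what a row does not reach only later rows make up. A row lasts 1/8 s, in which the tool goes at most 0.0625 m and 0.188 rad, less where a joint would pass 70% of its speed; a pose out of reach is approached as far as the arm can. finger_gap is the finger opening in m, set as the call begins (left out keeps the last). The fingers move at their own pace and stop on an object; grip_n is the grip in N (left out, the last holds). Time passes only in rows, so rows that do not move let the fingers close. The tool returns the time, the measured TCP pose, the force, the opening and the grip force at its end. only (a regular expression) keeps the lines of the reply that match it, lines (a string "A,B") keeps lines A to B, and quiet returns only ok. Input that does not fit is refused with a message, and nothing moves.
- status.sense(): the state, without advancing time (a new reading comes with each control period).
- viewer.grab_frame(name): name is "scene" or "top" or "wrist"; returns a dict with "image" (420x560x3 uint8, blue, green, red), "fx", "fy", "cx", "cy" (pixels), "dist" ([k1, k2, p1, p2, k3] as OpenCV has them; the pictures are not rectified), "world_from_camera" (4x4, takes a point from camera to world coordinates); the wrist camera has in their place "tool_from_camera" (4x4, takes a point from camera to tool coordinates, whose origin is the TCP and whose axes are the flange's). Camera axes: x right, y down, z forward; pixel columns grow to the right and rows downward; lengths in m; the calibration is good to about 2 mm. A picture is of the moment at which its call begins: read the wrist's pose just before it. There is no depth.
- close_job(): hands the job in; it is judged then, once.
The state is a dict: "t": time; "qpos": joint angles; "qd": joint speeds; "effort": joint torques, N m; "eef_pos": TCP position; "tool_rot": TCP orientation; "wrist_force": force on the tool from outside, world axes, zero at the start; "moment": the same for the moment, N m; "opening": finger opening in m; "gripper_force": force on a finger pad.
Only numpy, scipy, OpenCV 4.12 (cv2) and the standard library are available. Lean on these libraries where they do the work, as an engineer would, in place of code of your own. Each camera call takes 0.05 s, during which the arm holds its last target. There are 200 camera calls.

## Working session

There is one attempt and no reset: what is moved stays moved. The work goes in short steps, Python scripts to look and compute and a tool call to move; the robot and the scene stay as the last step left them, time stands still between calls to the robot, and variables do not carry over. Pictures are saved under pics/ and viewed, at most 10 in all, crops included, and the job is handed in when it is done.

```bash
mkdir -p pics; ls
```

Run:
```python
from station import status, viewer
import cv2, pickle
s=status.sense(); print(s)
d={}
for n in("scene","top"):
    f=viewer.grab_frame(n); d[n]=f; cv2.imwrite(f"pics/{n}0.png",f["image"]); print(n,f["fx"],f["cx"],f["cy"],f["dist"],f["world_from_camera"])
pickle.dump(d,open("f0.pkl","wb"))
```

```text
pics
{'t': 0.0, 'qpos': array([-1.35917896e+00,  3.26925251e-01, -1.93558126e-01,  1.05198045e+00,
       -1.50499178e-05,  1.43660555e+00]), 'qd': array([ 7.75014642e-05,  2.81413228e-04, -4.17223902e-04,  4.13332418e-04,
        1.41646357e-03,  8.62353473e-04]), 'effort': array([ 2.25428972e-03, -4.43396616e+01,  2.62440705e+01,  1.54302438e-02,
        2.52913669e-04,  9.20522581e-06]), 'eef_pos': array([ 0.18631925, -0.51688604,  0.23052174]), 'tool_rot': array([-8.32835862e-04,  9.85088950e-01,  1.72043787e-01, -3.97885337e-05]), 'wrist_force': array([-1.20987714,  0.50428551, -0.08789127]), 'moment': array([ 0.02601134, -0.03312145,  0.02309049]), 'gripper_force': 0.0, 'opening': 0.08561525306386196}
scene 410.83396179387347 278.86654735762636 211.48884695891948 [-0.01414268  0.          0.          0.          0.        ] [[ 0.89125636 -0.34863972  0.29002146  0.30884764]
 [-0.45334549 -0.66825922  0.58983684 -0.53044111]
 [-0.01183103 -0.65717575 -0.75364452  0.79033814]
 [ 0.          0.          0.          1.        ]]
top 475.1647997786008 277.42760807693924 206.16915391723003 [-0.07944772  0.          0.          0.          0.        ] [[ 0.00724535 -0.98973704  0.14271683  0.42836493]
 [-0.99910243 -0.01312159 -0.04027611  0.00835217]
 [ 0.04173543 -0.14229692 -0.98894375  0.92990389]
 [ 0.          0.          0.          1.        ]]
```

View pics/top0.png

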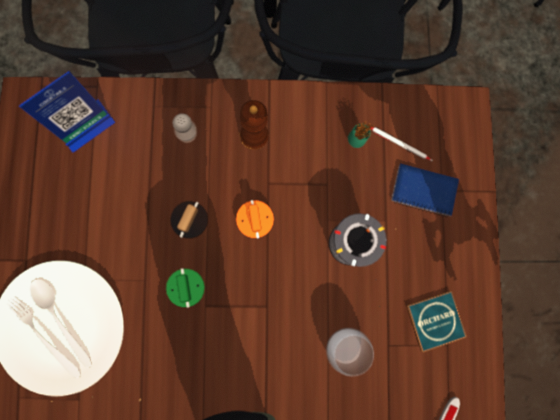

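View pics/scene0.png

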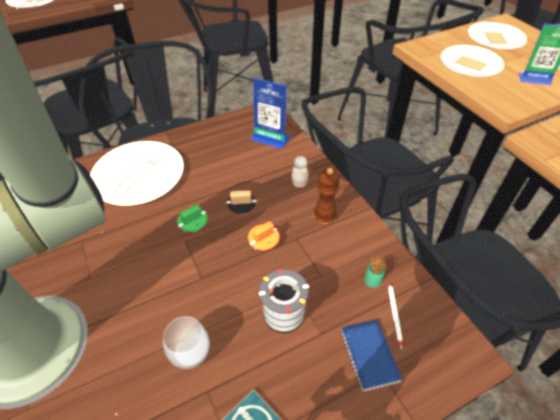

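The top view shows the lid at (188,219) with white pointers near (196,204) and (181,235). The canister rim is at about (358,240), with white marks near (367,216) and (349,262). The pepper mill is at (254,125), the salt shaker at (184,128), the toothpick pot at (359,135) and a glass at (350,352).

Create h.py:
```python
import numpy as np, cv2
def ray(f,px,z,W=None):
    W=f["world_from_camera"] if W is None else W
    K=np.array([[f["fx"],0,f["cx"]],[0,f["fy"],f["cy"]],[0,0,1]])
    u=cv2.undistortPoints(np.array(px,float).reshape(-1,1,2),K,np.array(f["dist"])).reshape(-1,2)
    d=np.c_[u,np.ones(len(u))]@W[:3,:3].T; o=W[:3,3]
    return (o+d*((z-o[2])/d[:,2])[:,None])
def blobs(img,mask,amin=3):
    n,l,st,c=cv2.connectedComponentsWithStats(mask.astype(np.uint8))
    return [(c[i],st[i,4]) for i in range(1,n) if st[i,4]>=amin]
```

Run:
```python
from h import *; import pickle
d=pickle.load(open("f0.pkl","rb")); f=d["top"]; im=f["image"]
hsv=cv2.cvtColor(im,cv2.COLOR_BGR2HSV); H,S,V=[hsv[...,i] for i in range(3)]
def win(m,x0,x1,y0,y1):
    o=np.zeros_like(m); o[y0:y1,x0:x1]=m[y0:y1,x0:x1]; return o
def rep(n,m,z,a=3):
    for c,A in blobs(im,m,a): print(n,c.round(1),A,ray(f,c,z)[0].round(4))
rep("lidwhite",win((S<60)&(V>170),165,212,198,242),.026)
rep("handle",win((H<25)&(S>60)&(V>130),172,206,198,240),.058,20)
rep("canwhite",win((S<50)&(V>200),325,392,205,275),.1)
rep("canyel",win((H>20)&(H<35)&(S>120)&(V>150),325,392,205,275),.1)
rep("canred",win(((H<8)|(H>172))&(S>130)&(V>120),325,392,205,275),.1)
a=cv2.resize(im[190:285,160:400],None,fx=3.3,fy=3.3,interpolation=cv2.INTER_CUBIC); cv2.imwrite("pics/crop.png",a)
print("others",ray(f,[(350,345),(359,130),(254,110)],.1).round(3))
```

```text
lidwhite [195.7 204.3] 7 [0.5604 0.1282 0.026 ]
lidwhite [181.2 234. ] 8 [0.503  0.1539 0.026 ]
handle [186.6 217.3] 246 [0.5312 0.14   0.058 ]
canwhite [366.7 216.9] 16 [ 0.5309 -0.1846  0.1   ]
canwhite [348.5 236. ] 80 [ 0.4966 -0.1513  0.1   ]
canwhite [371.8 242.9] 71 [ 0.4848 -0.1928  0.1   ]
canwhite [353.5 262.2] 17 [ 0.4507 -0.1596  0.1   ]
canyel [380.5 228.5] 16 [ 0.5105 -0.2091  0.1   ]
canyel [339.2 250.2] 20 [ 0.4716 -0.1347  0.1   ]
canred [337.2 231.9] 21 [ 0.5037 -0.1314  0.1   ]
canred [382.8 246.7] 20 [ 0.4782 -0.2124  0.1   ]
others [[ 0.309 -0.152  0.1  ]
 [ 0.691 -0.174  0.1  ]
 [ 0.725  0.019  0.1  ]]
```

View pics/crop.png

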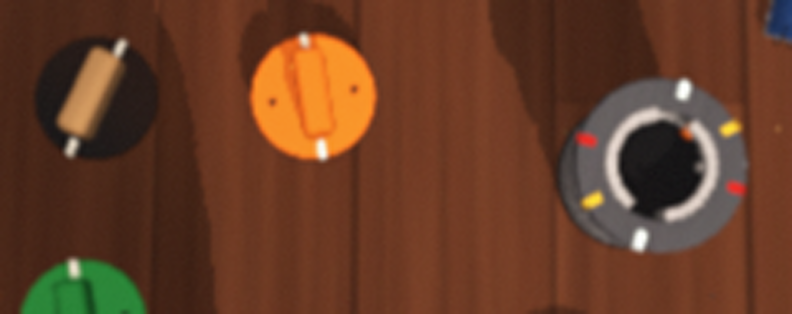

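The crop shows the lid's white pointers at both ends of the wooden handle. The canister's white, yellow and red marks all give the same centre, about (0.491, -0.172). White points at -17.3° and the lid at -24.1°. Next I'll move above the lid.

Add to h.py:
```python
from scipy.spatial.transform import Rotation as R
def pose(s):
    q=s["tool_rot"]; return np.array(s["eef_pos"]),R.from_quat([q[1],q[2],q[3],q[0]])
def go(s,x,y,z,yawdeg):
    p,r=pose(s); M=r.as_matrix(); yaw=np.degrees(np.arctan2(M[1,0],M[0,0]))
    d=(yaw-yawdeg+180)%360-180
    print("p",p.round(4),"yaw",round(yaw,2),"tilt",M[2,2].round(4),"delta",(M.T@(np.array([x,y,z])-p)).round(4),"turn",np.radians(d).round(4))
```

Run:
```python
from h import *
from station import status
go(status.sense(),.532,.141,.20,155.9)
```

```text
p [ 0.1863 -0.5169  0.2306] yaw 19.81 tilt -1.0 delta [ 0.5482 -0.5018  0.0315] turn -2.3752
```

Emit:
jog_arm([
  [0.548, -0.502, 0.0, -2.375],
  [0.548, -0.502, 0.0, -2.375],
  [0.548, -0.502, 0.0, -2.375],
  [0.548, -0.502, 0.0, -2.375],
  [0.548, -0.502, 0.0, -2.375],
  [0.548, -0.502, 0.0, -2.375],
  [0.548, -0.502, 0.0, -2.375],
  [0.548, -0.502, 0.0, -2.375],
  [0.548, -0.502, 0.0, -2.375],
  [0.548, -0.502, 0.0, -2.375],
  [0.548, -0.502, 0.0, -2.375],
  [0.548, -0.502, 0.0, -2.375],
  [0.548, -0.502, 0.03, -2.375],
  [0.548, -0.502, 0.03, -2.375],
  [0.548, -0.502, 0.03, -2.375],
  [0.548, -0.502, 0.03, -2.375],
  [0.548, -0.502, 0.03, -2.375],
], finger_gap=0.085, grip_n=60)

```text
refused: moves: the value is too long (schema: maxItems 1). Nothing was moved.
```

Nothing moved. I misread the format; it is a list holding one list of rows, three levels of brackets. Resending.

Emit:
jog_arm([
  [[0.548, -0.502, 0.0, -2.375], [0.548, -0.502, 0.0, -2.375], [0.548, -0.502, 0.0, -2.375], [0.548, -0.502, 0.0, -2.375], [0.548, -0.502, 0.0, -2.375], [0.548, -0.502, 0.0, -2.375], [0.548, -0.502, 0.0, -2.375], [0.548, -0.502, 0.0, -2.375], [0.548, -0.502, 0.0, -2.375], [0.548, -0.502, 0.0, -2.375], [0.548, -0.502, 0.0, -2.375], [0.548, -0.502, 0.0, -2.375], [0.548, -0.502, 0.03, -2.375], [0.548, -0.502, 0.03, -2.375], [0.548, -0.502, 0.03, -2.375], [0.548, -0.502, 0.03, -2.375], [0.548, -0.502, 0.03, -2.375]],
], finger_gap=0.085, grip_n=60)

```text
t: 2.22
eef_pos: [0.5323, 0.1401, 0.2023]
tool_rot: [0.001, 0.21, 0.978, 0.0]
wrist_force: [-0.9, 0.5, -0.1]
opening: 0.085
gripper_force: 0.0
```

Run:
```python
from h import *; import pickle
from station import status,viewer
s=status.sense(); go(s,.532,.141,.20,155.9); print(s["qpos"].round(3))
f=viewer.grab_frame("wrist"); cv2.imwrite("pics/w1.png",f["image"]); pickle.dump((s,f),open("w1.pkl","wb")); print(f["tool_from_camera"],f["fx"])
```

```text
p [0.5323 0.1401 0.2023] yaw 155.8 tilt -1.0 delta [0.0007 0.0007 0.0023] turn -0.0017
[ 0.123  0.347 -0.24   0.982  0.     0.546]
[[-1.30661114e-05 -9.53105651e-01 -3.02637766e-01  7.65382592e-02]
 [ 9.99999891e-01  1.28797063e-04 -4.48798312e-04  7.92993145e-04]
 [ 4.66731063e-04 -3.02637739e-01  9.53105546e-01 -1.42736356e-01]
 [ 0.00000000e+00  0.00000000e+00  0.00000000e+00  1.00000000e+00]] 376.9250865349404
```

View pics/w1.png

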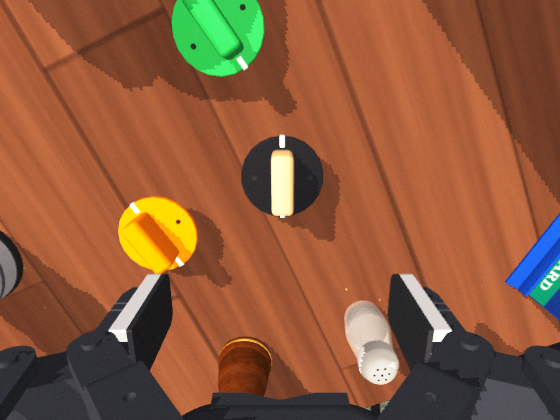

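The wrist view shows the lid disc at (282,176), pointers at (282,141) and (282,216), and the handle running vertically, so it is aligned with tool x. I'll refine numerically.

Add to h.py:
```python
def wc(s,f):
    p,r=pose(s); T=np.eye(4); T[:3,:3]=r.as_matrix(); T[:3,3]=p; return T@f["tool_from_camera"]
```

Run:
```python
from h import *; import pickle
s,f=pickle.load(open("w1.pkl","rb")); im=f["image"]; W=wc(s,f)
hsv=cv2.cvtColor(im,cv2.COLOR_BGR2HSV); H,S,V=[hsv[...,i].astype(int) for i in range(3)]
m=np.zeros(H.shape,bool); m[128:225,240:325]=True
for n,mm,z in(("white",(S<40)&(V>200)&m,.026),("handle",(S>40)&(V>180)&(H>10)&(H<35)&m,.058),("disc",(V<60)&m,.026)):
    for c,A in blobs(im,mm,6): print(n,c.round(1),A,ray(f,c,z,W)[0].round(4))
mm=((S>40)&(V>180)&(H>10)&(H<35)&m).astype(np.uint8)
c=max(cv2.findContours(mm,0,2)[0],key=cv2.contourArea); b=cv2.minAreaRect(c); P=ray(f,cv2.boxPoints(b),.058,W); print(b,P.round(4))
# disc ellipse from hull of dark
mm=((V<70)&m).astype(np.uint8); c=max(cv2.findContours(mm,0,2)[0],key=cv2.contourArea); h=cv2.convexHull(c); P=ray(f,h,.026,W)[:,:2]
cc,r=cv2.minEnclosingCircle(P.astype(np.float32)); print("disc",cc,r)
```

```text
white [281.6 140.9] 72 [0.5043 0.1552 0.026 ]
white [276.4 170.3] 83 [0.5255 0.1408 0.026 ]
white [281.7 216. ] 13 [0.5655 0.128  0.026 ]
handle [282.1 183.3] 1268 [0.5305 0.1438 0.058 ]
disc [282.2 173.9] 3387 [0.5304 0.1441 0.026 ]
((281.5, 182.5), (65.0, 21.0), 90.0) [[0.5031 0.1467 0.058 ]
 [0.5097 0.1614 0.058 ]
 [0.5578 0.1403 0.058 ]
 [0.5509 0.1249 0.058 ]]
disc (0.5328569412231445, 0.14277209341526031) 0.03556222841143608
```

Run:
```python
from h import *
from station import status
go(status.sense(),.532,.142,.031,156)
```

```text
p [0.5322 0.1401 0.2021] yaw 155.82 tilt -1.0 delta [0.0012 0.0015 0.1711] turn -0.0032
```

Emit:
jog_arm([
  [[0.001, 0.0015, 0.06, -0.003], [0.001, 0.0015, 0.11, -0.003], [0.001, 0.0015, 0.15, -0.003], [0.001, 0.0015, 0.171, -0.003], [0.001, 0.0015, 0.171, -0.003], [0.001, 0.0015, 0.171, -0.003]],
], finger_gap=0.06)

```text
t: 3.02
eef_pos: [0.5325, 0.1423, 0.0314]
tool_rot: [0.001, 0.208, 0.978, 0.0]
wrist_force: [-0.9, 0.1, -0.3]
opening: 0.0599
gripper_force: 0.0
```

Emit:
jog_arm([
  [[0, 0, 0, 0], [0, 0, 0, 0], [0, 0, 0, 0], [0, 0, 0, 0], [0, 0, 0, 0], [0, 0, 0, 0]],
], finger_gap=0, grip_n=60)

```text
t: 3.78
eef_pos: [0.5324, 0.1424, 0.0313]
tool_rot: [0.001, 0.207, 0.978, 0.0]
wrist_force: [0.0, -0.5, 6.6]
opening: 0.0169
gripper_force: 59.5
```

Run:
```python
from h import *
from station import status
go(status.sense(),.532,.142,.031,156)
```

```text
p [0.5324 0.1424 0.0313] yaw 156.06 tilt -1.0 delta [ 0.0002 -0.0005  0.0003] turn 0.0011
```

Emit:
jog_arm([
  [[0, 0, -0.03, 0], [0, 0, -0.08, 0], [0, 0, -0.13, 0], [0, 0, -0.17, 0], [0, 0, -0.17, 0], [0, 0, -0.17, 0]],
])

```text
t: 4.53
eef_pos: [0.5307, 0.1423, 0.1993]
tool_rot: [-0.001, 0.207, 0.978, -0.0]
wrist_force: [-0.2, -0.9, -1.8]
opening: 0.0174
gripper_force: 58.9
```

Run:
```python
from h import *
from station import status
go(status.sense(),.577,-.199,.20,162.7)
```

```text
p [0.5307 0.1423 0.1993] yaw 156.06 tilt -1.0 delta [-0.1808 -0.2932 -0.0007] turn -0.1158
```

Emit:
jog_arm([
  [[-0.03, -0.05, 0, -0.116], [-0.06, -0.1, 0, -0.116], [-0.09, -0.15, 0, -0.116], [-0.12, -0.2, 0, -0.116], [-0.15, -0.25, 0, -0.116], [-0.17, -0.28, 0, -0.116], [-0.181, -0.293, 0, -0.116], [-0.181, -0.293, 0, -0.116], [-0.181, -0.293, 0, -0.116], [-0.181, -0.293, 0, -0.116], [-0.181, -0.293, 0, -0.116]],
])

```text
t: 5.9
eef_pos: [0.5782, -0.1978, 0.2005]
tool_rot: [0.0, 0.15, 0.989, 0.0]
wrist_force: [0.6, 0.8, -1.8]
opening: 0.0171
gripper_force: 59.0
```

Run:
```python
from h import *; import pickle
from station import status,viewer
s=status.sense(); go(s,.491,-.172,.20,162.7)
f=viewer.grab_frame("wrist"); cv2.imwrite("pics/w2.png",f["image"]); pickle.dump((s,f),open("w2.pkl","wb"))
```

```text
p [ 0.5782 -0.1978  0.2005] yaw 162.79 tilt -1.0 delta [ 0.0909 -0.0011  0.0005] turn 0.0016
```

View pics/w2.png

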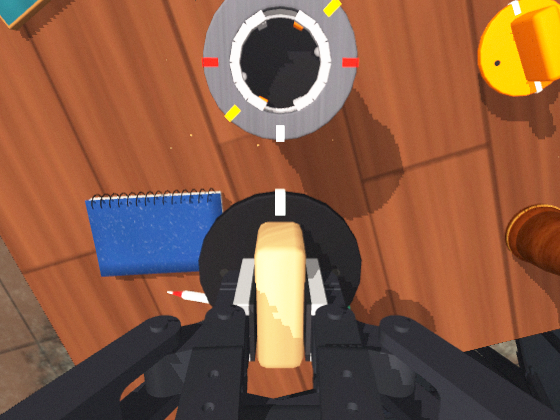

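The wrist view shows the canister with red marks at (210,62) and (350,62), white at (280,133), yellow at (332,8) and (233,113). The held lid's disc is centred near (280,265), with its pointer at (280,202) lined up with the white mark.

Run:
```python
from h import *; import pickle
s,f=pickle.load(open("w2.pkl","rb")); im=f["image"]; W=wc(s,f); p,r=pose(s); M=r.as_matrix()
hsv=cv2.cvtColor(im,cv2.COLOR_BGR2HSV); H,S,V=[hsv[...,i].astype(int) for i in range(3)]
def win(x0,x1,y0,y1):
    m=np.zeros(H.shape,bool); m[y0:y1,x0:x1]=True; return m
tool=lambda P:((P-p)@M).round(4)
def rep(n,m,z):
    c,A=max(blobs(im,m,5),key=lambda b:b[1]); P=ray(f,c,z,W); print(n,c.round(1),A,P[0].round(4),"tool",tool(P)[0]); return P[0]
red=((H<8)|(H>172))&(S>150)&(V>120); yel=(H>20)&(H<35)&(S>120)&(V>150); wh=(S<45)&(V>190)
a=rep("redL",red&win(200,222,52,72),.1); b=rep("redR",red&win(338,362,52,72),.1)
c=rep("yelR",yel&win(318,348,0,20),.1); d=rep("yelL",yel&win(222,245,102,124),.1); w=rep("white",wh&win(270,290,124,142),.1)
v=b-a; print("centre red",((a+b)/2).round(4),"yel",((c+d)/2).round(4),"white yaw",np.degrees(np.arctan2(v[1],v[0])),len(v), np.linalg.norm(v))
g=w-(a+b)/2; print("white from centre",np.degrees(np.arctan2(g[1],g[0])),np.linalg.norm(g))
zd=p[2]-.0053
q=rep("pointer",wh&win(270,292,186,216),zd)
# disc upper arc edge: topmost dark px per column
pts=[]
for x in range(205,356,5):
    if 268<x<294: continue
    col=np.where((V[188:300,x]<45)&(S[188:300,x]<160))[0]
    if len(col): pts.append((x,188+col[0]))
P=ray(f,np.array(pts),zd,W); T=(P-p)@M
from scipy.optimize import least_squares
o=least_squares(lambda c:np.hypot(T[:,0]-c[0],T[:,1]-c[1])-.036,[0,0],loss="soft_l1",f_scale=.0005); print("disc centre tool",o.x.round(4),"res",np.abs(o.fun).max().round(4),pts[:3])
```

```text
redL [209.2  61.9] 150 [ 0.4799 -0.2114  0.1   ] tool [ 0.0899 -0.042   0.1005]
redR [350.5  62. ] 153 [ 0.5052 -0.1299  0.1   ] tool [0.0899 0.0433 0.1005]
yelR [331.4   7.1] 167 [ 0.473  -0.1333  0.1   ] tool [0.1196 0.0305 0.1005]
yelL [232.1 113. ] 144 [ 0.5122 -0.2081  0.1   ] tool [ 0.0599 -0.0294  0.1005]
white [279.9 132.9] 150 [ 0.5329 -0.1831  0.1   ] tool [0.0476 0.0007 0.1005]
centre red [ 0.4925 -0.1706  0.1   ] yel [ 0.4926 -0.1707  0.1   ] white yaw 72.7661857084621 3 0.08532412171755721
white from centre -17.14551195965039 0.04228488660379085
pointer [279.5 202. ] 267 [ 0.5489 -0.1882  0.1952] tool [0.0308 0.0005 0.0053]
disc centre tool [-0.001   0.0007] res 0.0043 [(205, np.int64(239)), (210, np.int64(250)), (215, np.int64(223))]
```

Emit:
jog_arm([
  [[0.04, 0, 0, 0], [0.075, 0, 0, 0], [0.091, 0, 0, 0], [0.091, 0, 0, 0], [0.091, 0, 0.03, 0], [0.091, 0, 0.055, 0], [0.091, 0, 0.065, 0], [0.091, 0, 0.065, 0], [0.091, 0, 0.065, 0], [0.091, 0, 0.065, 0]],
])

```text
t: 7.2
eef_pos: [0.492, -0.1722, 0.1362]
tool_rot: [0.001, 0.15, 0.989, -0.0]
wrist_force: [0.3, 0.1, -2.0]
opening: 0.0169
gripper_force: 59.1
```

Run:
```python
from h import *
from station import status,viewer
s=status.sense(); go(s,.4917,-.171,.1113,162.8); print(s["wrist_force"],s["moment"])
```

```text
p [ 0.492  -0.1722  0.1362] yaw 162.71 tilt -1.0 delta [0.0007 0.0011 0.0249] turn -0.0016
[ 0.31614988  0.11863393 -2.01197593] [0.02217002 0.01940763 0.00592   ]
```

Emit:
jog_arm([
  [[0, 0, 0.005, 0], [0, 0, 0.008, 0], [0, 0, 0.011, 0], [0, 0, 0.014, 0], [0, 0, 0.014, 0]],
])

```text
t: 7.82
eef_pos: [0.491, -0.1717, 0.1209]
tool_rot: [-0.0, 0.15, 0.989, 0.0]
wrist_force: [0.8, -0.0, -0.8]
opening: 0.0174
gripper_force: 59.1
```

Emit:
jog_arm([
  [[0, 0, 0.003, 0], [0, 0, 0.006, 0], [0, 0, 0.008, 0], [0, 0, 0.01, 0], [0, 0, 0.01, 0], [0, 0, 0.01, 0]],
])

```text
t: 8.57
eef_pos: [0.4912, -0.1719, 0.1113]
tool_rot: [0.0, 0.15, 0.989, -0.0]
wrist_force: [0.4, 0.6, 0.0]
opening: 0.0169
gripper_force: 59.1
```

Run:
```python
from station import status,viewer; import cv2
s=status.sense(); print(s["eef_pos"],s["wrist_force"],s["moment"])
cv2.imwrite("pics/w3.png",viewer.grab_frame("wrist")["image"])
```

```text
[ 0.49123761 -0.17186404  0.11134618] [0.39320607 0.59575481 0.00115267] [0.05864366 0.08459948 0.01580491]
```

View pics/w3.png

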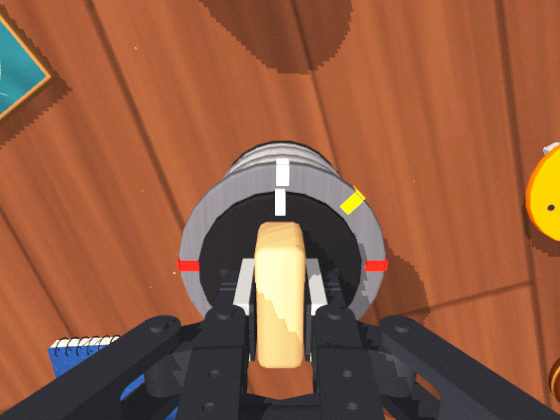

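The lid is in the mouth, with its pointer (280,202) against the white mark (282,172). I'll press lightly to make sure it is seated.

Emit:
jog_arm([
  [[0, 0, 0.001, 0], [0, 0, 0.002, 0], [0, 0, 0.002, 0], [0, 0, 0.002, 0]],
])

```text
t: 9.12
eef_pos: [0.4913, -0.1719, 0.1113]
tool_rot: [0.001, 0.15, 0.989, -0.0]
wrist_force: [-5.5, 2.8, 15.8]
opening: 0.0171
gripper_force: 61.8
```

Emit:
jog_arm([
  [[0, 0, -0.001, 0], [0, 0, -0.001, 0], [0, 0, -0.001, 0.08], [0, 0, -0.001, 0.16], [0, 0, -0.001, 0.24], [0, 0, -0.001, 0.32], [0, 0, -0.001, 0.4], [0, 0, -0.001, 0.4], [0, 0, -0.001, 0.4]],
], grip_n=90)

```text
t: 10.25
eef_pos: [0.4925, -0.1719, 0.1114]
tool_rot: [0.001, 0.344, 0.939, 0.0]
wrist_force: [0.4, 0.7, 7.8]
opening: 0.0165
gripper_force: 88.3
```

Run:
```python
from h import *
from station import status
s=status.sense(); go(s,.491,-.172,.1113,162.8); print(s["wrist_force"],s["moment"])
```

```text
p [ 0.4925 -0.1719  0.1114] yaw 139.8 tilt -1.0 delta [ 0.0011 -0.0011  0.0001] turn -0.4015
[0.41256259 0.70337947 7.78894137] [ 0.40608457  0.04816231 -0.06614296]
```

Emit:
jog_arm([
  [[0, 0, 0, 0.08], [0, 0, 0, 0.16], [0, 0, 0, 0.24], [0, 0, 0, 0.32], [0, 0, 0, 0.385], [0, 0, 0, 0.385], [0, 0, 0, 0.385], [0, 0, 0, 0.385]],
])

```text
t: 11.25
eef_pos: [0.4922, -0.1721, 0.1114]
tool_rot: [0.001, 0.517, 0.856, 0.0]
wrist_force: [-0.7, 0.9, 6.8]
opening: 0.0165
gripper_force: 88.4
```

Run:
```python
from h import *; import pickle
from station import status,viewer
s=status.sense(); go(s,.491,-.172,.1113,162.8); print(s["wrist_force"],s["moment"],s["gripper_force"])
f=viewer.grab_frame("wrist"); cv2.imwrite("pics/w4.png",f["image"]); pickle.dump((s,f),open("w4.pkl","wb"))
```

```text
p [ 0.4922 -0.1721  0.1114] yaw 117.73 tilt -1.0 delta [ 0.0006 -0.001   0.0001] turn -0.7867
[-0.68084718  0.86274698  6.7859553 ] [ 0.20078008  0.24939895 -0.11516823] 88.4247350692749
```

View pics/w4.png

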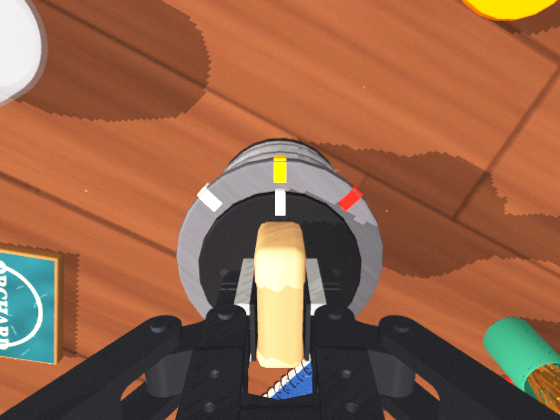

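The lid's pointer (280,202) lines up with the yellow mark (280,170). The lid is seated, gripped and held with a slight downward push, so I'm handing it in.

```bash
python3 -c "
from station import close_job
print(close_job())"
```

```text
the job is handed in; nothing more can be done
None
```

The job is handed in with the lid seated in the canister, turned 45° clockwise to the yellow mark and still gripped (about 88 N), at 11.3 s of the 38 s allowed; the hand-in printed no verdict.

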